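Clear the scraper into its holder and hold the sample warmer's lid open

TASK

The scraper has been left lying on the closed lid of the sample warmer: take it off and slide its blade edgewise into the slot of its holder, handle flat on the base plate and pushed home so that the end of the handle meets the jaws, and let go of it before you open the lid. Then lift the warmer's lid to 60 degrees open (7 degrees either way will do) and hold it there: the lid falls shut by itself, so finish while still holding it. Leave the slide box, the bottle and the jar where they stand.

Things in the scene. Friction and masses are not known exactly. Their poses are not given: they have to be found in the camera images.
- warmer: Sample warmer: white box fixed to the bench, 220 mm (its x) by 240 mm (y), rim 105 mm high, wells and tubes inside, covered by a flat grey lid 8 mm thick whose top face is 113.5 mm above the bench when closed. Origin: centre of its underside. Its -x side, with control panel and lid bar, faces roughly to the robot; the hinge is along its +x rim.
- lid (a joint): Angle of the lid, rad: 0 closed, grows as its robot-side edge is lifted, stop at 1.40; 60 degrees is 1.047. The lid weighs about 0.5 kg, its hinge is free and it falls shut from any angle.
- lid_hinge (a point): Point on the lid's hinge axis, at the middle of the warmer's +x rim, 105.5 mm above the bench. The axis runs along the warmer's y.
- lid_handle (a point): Middle of the lid's bar: straight, round, black, 12 mm thick, 110 mm long, parallel to the hinge, on two 10 mm posts (90 mm free between them). Lid closed: it is 42 mm above the lid's top face (50 mm above the hinge) and 195 mm from the hinge towards the robot; the lid's edge is 25 mm nearer the robot.
- scraper: Scraper, about 0.12 kg, loose on the lid behind the bar and roughly along it, its flat bright blade standing on edge. Black handle 100 mm long, 20 wide, 22 high. Origin: centre of the handle's underside; x runs from handle to blade, z up. Blade: 3 mm thick (y), 16 mm high (3 to 19 mm above the underside), from the handle's end at x = 50 to x = 120 mm.
- scraper_tip (a point): Middle of the blade's free end, 120 mm ahead of the scraper's origin and 11 mm above the handle's underside.
- holder: Holder fixed to the bench left or right of the warmer: aluminium base plate, x -110 to +80 mm, 64 mm wide, 6 mm thick; on it two white jaws, x 0 to 76 mm, tops 32 mm above the bench. Between them, along x, a 9 mm slot open at the top and both ends, floor = plate. The handle lies on the bare plate, the blade points to +x. Origin: on the bench below the middle of the slot's -x mouth.
- holder_mouth (a point): Middle of the floor of the slot's -x mouth, 6 mm above the bench. With the scraper home, the end of its handle is here: its origin is 50 mm behind (holder -x) and its tip 70 mm ahead.
- slidebox: Bystander: closed grey slide box with a wooden lid, 152 by 77 mm, 42 mm high, loose, across the warmer from the holder. Origin: centre of its underside.
- bottle: Bystander: amber bottle, 60 mm wide and 140 mm tall, on the far left. Origin: centre of its underside.
- jar: Bystander: white jar, 70 mm wide and 85 mm tall, on the far right. Origin: centre of its underside.
There are look-alikes about, which are no part of the job. Of the things that look like the scraper, the middle-sized one is meant. Of the things that look like the holder, take the one that is farthest to the robot's right at the start.

How it is judged:
On the way, in this order (a step that is already met when the one before it is completed fails the run):
1. the scraper lies home in its holder and is let go, the lid still closed (x of scraper_tip in the frame of holder between 0.058 and 0.075 m and y of scraper_tip in the frame of holder between -0.006 and 0.006 m and z of scraper_tip in the frame of holder between 0.013 and 0.022 m and z of scraper in the frame of holder between 0.002 and 0.011 m and angle between the x axis of scraper and the x axis of holder, either way round below 0.14 rad and angle between scraper's own z axis and vertical below 0.12 rad and linear speed of scraper below 0.03 m/s and contact force between scraper and the arm below 0.1 N and contact force between scraper and the fingers below 0.1 N and value of joint lid below 0.1 rad), for 0.2 s.
2. the lid is held open at 60 degrees, 7 degrees either way (value of joint lid between 0.925 and 1.169 rad and velocity of joint lid between -0.1 and 0.1 rad/s and contact force between any of the fingers, the arm and warmer above 0.4 N and contact force between each of scraper, slidebox, bottle, jar and warmer below 0.2 N), for 0.3 s.
At the end, for the whole second after the job is handed in: The lid stands still at 60 degrees, 7 either way (0.925 to 1.169 rad), held by the robot and by nothing else. The scraper is let go and at rest in the holder: blade in the slot, handle flat on the base plate (within 5 mm of its height), within 12 mm of pushed home and along the slot within 0.14 rad (all of step 2 and x of scraper_tip in the frame of holder between 0.058 and 0.075 m and y of scraper_tip in the frame of holder between -0.006 and 0.006 m and z of scraper_tip in the frame of holder between 0.013 and 0.022 m and z of scraper in the frame of holder between 0.002 and 0.011 m and angle between the x axis of scraper and the x axis of holder, either way round below 0.14 rad and angle between scraper's own z axis and vertical below 0.12 rad and linear speed of scraper below 0.03 m/s and contact force between scraper and the arm below 0.1 N and contact force between scraper and the fingers below 0.1 N); the arm keeps its last pose, push and grip.
It fails at once if the slide box is moved more than 25 mm or tipped over (distance of slidebox from where it was at the start of the episode above 0.025 m or angle between slidebox's own z axis and vertical above 0.5 rad).
It fails at once if the bottle is moved more than 25 mm or tipped over (distance of bottle from where it was at the start of the episode above 0.025 m or angle between bottle's own z axis and vertical above 0.5 rad).
It fails at once if the jar is moved more than 25 mm or tipped over (distance of jar from where it was at the start of the episode above 0.025 m or angle between jar's own z axis and vertical above 0.5 rad).
It also fails if it takes over 58 s, if anything falls off the work surface, if the arm or the gripper's body presses on something with over 40 N, if the wrist force passes 120 N, or if a joint passes its speed limit or range.

ROBOT

A 6-joint arm with a two-finger parallel gripper is mounted at the origin on the work surface. World frame = base frame: x ahead of the robot, y to its left, z up, the work surface at z = 0. Lengths are in m, angles in rad, forces in N, time in s.
With the tool pointing down it reaches from about 0.325 to 1 m from the base axis. Payload 5.1 kg.
Tool frame: the origin (TCP) lies between the finger pads; the fingertips stand 14 mm ahead of it and the grasp point (between the pads) lies 5 mm behind it; z points along the fingers, y is the direction in which the jaws open and shut (so a half turn about z gives the same grasp; the last joint's range is limited). The gripper opens to 85 mm and grips with 20 to 120 N. Pads are 22 mm wide; open, the fingers measure 114 mm over their backs; the gripper's body (76 mm by 85 mm) begins 54 mm behind the grasp point. The pads swing forward as they close: fully open they stand 13 mm farther back than shut.
Start: joints at [1.019, 0.124, 1.65, -0, 1.367, -0.083], TCP at [0.294, 0.58, 0.207] pointing down, gripper open.
Joint ranges: [-2.61, 2.61], [-1.02, 2.33], [0.03, 2.71], [-1.35, 4.49], [0.32, 2.68], [-2.91, 2.91]. Speed limits (rad/s): [2.57, 2.57, 3.14, 3.14, 3.14, 3.14].

INTERFACE

Orientations are given as a unit quaternion [x, y, z, w].
In Python, from rig import sensors, eyes, order gives the robot as it stands.
- The arm moves only by the shell command python3 -m crank 'ROWS'. ROWS is JSON, a list that holds one entry, the list of rows, each a list of 7 numbers: the turn, a rotation vector about the tool's x, y, z in units of pi/2 rad (1.0 is pi/2 rad), then the shift along the tool's x, y, z in units of 0.3 m (1.0 is 0.3 m), then the opening, from 0 (shut) to 1 (fully open). In form: [[[ax, ay, az, dx, dy, dz, claw], ...]]. A call has 1 to 8 rows; each row is the pose to reach, as a shift and turn from the pose commanded when the call began, along the tool's axes at that moment; what a row does not reach only later rows make up. A row lasts 1/8 s, in which the tool goes at most 62.5 mm and 10.7 degrees, less where a joint would pass 70% of its speed; a pose out of reach is approached as far as the arm can. A call with a number of a shift or a turn outside -1 to 1 is refused whole. A call with a gripper value outside its range is refused whole. The fingers move at their own pace and stop on an object; the grip force is fixed at half the most. Time passes only in rows, so rows that repeat a pose let the fingers close. It gives the time, the measured TCP pose, the force and the opening at its end, in the units of the state.
- sensors.get_obs(): the state, without advancing time (a new reading comes with each control period).
- eyes.snapshot(name): name is "side" or "top" or "wrist"; returns a dict with "pixels" (480x640x3 uint8, red, green, blue), "mtx" (3x3 intrinsics, pixels), "camera_from_world" (4x4, takes a point from world to camera coordinates). Camera axes: x right, y up, looking along -z (the intrinsics and any distortion apply to the point x, -y, -z); pixel columns grow to the right and rows downward; lengths in m; the calibration is good to about 2 mm. A picture is of the moment at which its call begins. There is no depth.
- order.close_job(): hands the job in, once; it reports no verdict.
Trained networks look in a picture, given as the dict that the camera call returned (one of the last four; its "shot" number tells which), for a name from the list of things; names that differ only in an ending like _2 or _b are one class to them, and where a whole thing is asked for, a point or a joint stands for the part that bears it (a point fixed in the world has none). Each returns a list of dicts, best first, with "confidence" (0 to 1); they miss things now and then, are a little off and sometimes report something else, mostly with a low value. They report only what shows in the picture. A call takes as long as a camera call. They do not tell look-alikes from the thing itself.
- eyes.outline_of(picture, query): "mask" (480x640 bool, what is visible of it) and "centre" ([row, column] in pixels, amid what is visible of it).
- eyes.tip_of(picture, query): "centre" ([row, column] in pixels: a listed point, or the origin of a listed thing).
The state is a dict: "time_s": time; "joint_pos": joint angles; "joint_vel": joint speeds; "tau": joint torques, N m; "tcp_pos": TCP position; "tcp_rot": TCP orientation; "ft_force": force on the tool from outside, world axes, zero at the start; "torque": the same for the moment, N m; "finger_gap": finger opening in m.
Only numpy, scipy, OpenCV 4.12 (cv2) and the standard library are available. Lean on these libraries where they do the work, as an engineer would, in place of code of your own. Each camera call takes 0.05 s, during which the arm holds its last target. There are 200 camera calls.

## Working session

There is one attempt and no reset: what is moved stays moved. The work goes in short steps, Python scripts to look and compute and a shell command to move; the robot and the scene stay as the last step left them, time stands still between calls to the robot, and variables do not carry over. Pictures are saved under pics/ and viewed, about 8 in all and at most 12, crops included, and the job is handed in when it is done.

```bash
mkdir -p pics; ls
cat > h.py <<'E'
import numpy as np, cv2
from rig import sensors, eyes, order
from scipy.spatial.transform import Rotation as R
def save(p,name): cv2.imwrite('pics/'+name,p['pixels'][:,:,::-1])
def ray(p,rc):
    K=np.array(p['mtx']);T=np.array(p['camera_from_world'])
    d=np.linalg.inv(K)@[rc[1],rc[0],1.0]; d=d*[1,-1,-1]
    return -T[:3,:3].T@T[:3,3], T[:3,:3].T@d
def onz(p,rc,z):
    o,d=ray(p,rc); return o+d*(z-o[2])/d[2]
def proj(p,X):
    K=np.array(p['mtx']);T=np.array(p['camera_from_world'])
    c=(T[:3,:3]@np.array(X,float).T).T+T[:3,3]; c=c*[1,-1,-1]
    q=(K@c.T).T; return q[:,[1,0]]/q[:,2:]
E
python3 - <<'E'
from h import *
np.set_printoptions(precision=3,suppress=True)
for n in ['top','side']:
    p=eyes.snapshot(n); save(p,n+'0.png'); print(n, ray(p,(240,320)))
    for q,z in [('warmer',0),('lid_handle',.1555),('lid_hinge',.1055),('scraper',.1135),('scraper_tip',.1245),('holder',0),('holder_mouth',.006),('slidebox',0),('bottle',0),('jar',0)]:
        for d in eyes.tip_of(p,q): print(q,round(d['confidence'],2),np.round(d['centre']),onz(p,d['centre'],z)[:2], onz(p,d['centre'],0)[:2])
s=sensors.get_obs();print(s)
E
```

```text
pics
top (array([0.474, 0.085, 1.564]), array([ 0.116,  0.018, -0.993]))
warmer 0.76 [273. 374.] [ 0.569 -0.03 ] [ 0.569 -0.03 ]
lid_handle 0.72 [305. 378.] [ 0.482 -0.025] [ 0.483 -0.037]
lid_handle 0.17 [271. 376.] [ 0.563 -0.021] [ 0.573 -0.033]
lid_hinge 0.8 [226. 380.] [ 0.678 -0.038] [ 0.693 -0.047]
lid_hinge 0.74 [311. 484.] [ 0.467 -0.289] [ 0.466 -0.316]
scraper 0.86 [176. 316.] [0.805 0.12 ] [0.831 0.123]
scraper 0.73 [268. 386.] [ 0.574 -0.051] [ 0.581 -0.062]
scraper 0.64 [273. 376.] [ 0.561 -0.025] [ 0.568 -0.034]
scraper_tip 0.96 [146. 366.] [ 0.879 -0.004] [ 0.913 -0.012]
scraper_tip 0.48 [210. 433.] [ 0.714 -0.167] [ 0.735 -0.189]
holder_mouth 0.6 [301. 248.] [0.498 0.302] [0.498 0.303]
holder_mouth 0.55 [318. 171.] [0.454 0.505] [0.454 0.506]
slidebox 0.63 [311. 481.] [ 0.467 -0.306] [ 0.467 -0.306]
bottle 0.7 [238. 247.] [0.663 0.308] [0.663 0.308]
jar 0.98 [237. 467.] [ 0.662 -0.278] [ 0.662 -0.278]
side (array([ 0.053, -0.671,  1.081]), array([ 0.456,  0.547, -0.703]))
warmer 0.67 [320. 313.] [ 0.575 -0.023] [ 0.575 -0.023]
warmer 0.34 [264. 288.] [0.636 0.156] [0
[... 586 characters left out ...]
154.] [0.453 0.511] [0.455 0.518]
holder_mouth 0.71 [224. 266.] [0.674 0.303] [0.678 0.308]
holder_mouth 0.65 [250. 212.] [0.511 0.309] [0.514 0.314]
slidebox 0.7 [443. 363.] [ 0.463 -0.316] [ 0.463 -0.316]
bottle 0.71 [224. 264.] [0.676 0.311] [0.676 0.311]
{'time_s': 1.1, 'joint_pos': array([ 1.019,  0.124,  1.65 ,  0.   ,  1.368, -0.083]), 'joint_vel': array([ 0.001, -0.002,  0.002, -0.   , -0.   ,  0.001]), 'tau': array([ -0.001, -42.362, -36.575,  -0.   ,   0.001,  -0.   ]), 'tcp_pos': array([0.294, 0.58 , 0.207]), 'tcp_rot': array([ 0.232,  0.973, -0.   , -0.   ]), 'ft_force': array([ 0.212,  0.101, -0.355]), 'torque': array([ 0.032,  0.034, -0.026]), 'finger_gap': 0.08525248526666049}
```

View pics/top0.png

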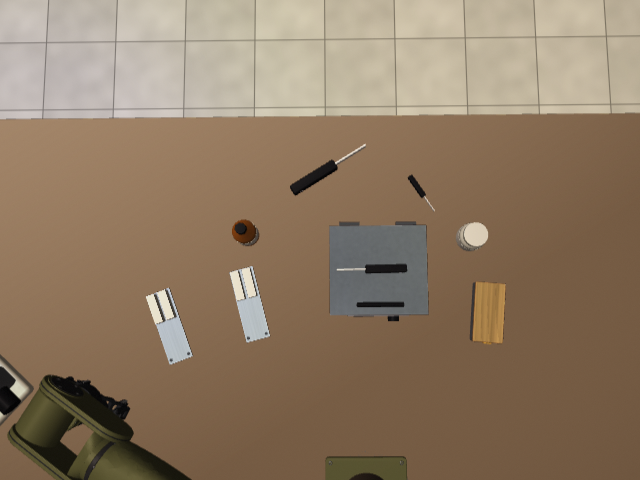

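View pics/side0.png

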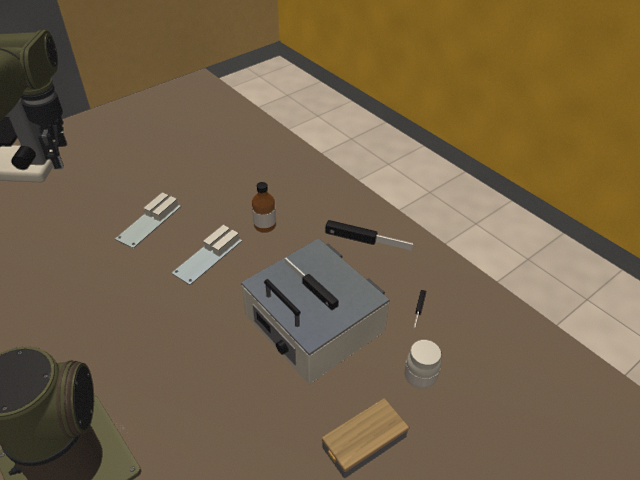

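Top view: the middle-sized scraper is on the lid, with its handle at (386,268) and blade tip at (337,269), pointing left. The right-hand holder's jaws are at (243,283) and its plate end is at (257,340). In the side view the small and large scrapers lie on the bench, and the second holder is farther left.

Run:
```python
from h import *
np.set_printoptions(precision=3,suppress=True)
p=eyes.snapshot('top')
def rect(m,z):
    c=cv2.findContours(m.astype(np.uint8),cv2.RETR_EXTERNAL,cv2.CHAIN_APPROX_NONE)[0]
    c=max(c,key=cv2.contourArea)[:,0,:]
    W=np.array([onz(p,(v,u),z)[:2] for u,v in c],np.float32)*1000
    r=cv2.minAreaRect(W); print('rect c',r[0],'size',r[1],'ang',r[2])
for q,z in [('scraper',.1345),('holder',.006),('lid_handle',.1555),('warmer',.1135),('slidebox',.042)]:
    for d in eyes.outline_of(p,q):
        print(q,round(d['confidence'],2),d['centre'],d['mask'].sum()); rect(d['mask'],z)
g=p['pixels'].max(2)
m=np.zeros((480,640),bool); m[255:285,340:420]=g[255:285,340:420]<50; print('handle');rect(m,.1345)
m[:]=0; m[295:314,345:415]=g[295:314,345:415]<50; print('bar'); rect(m,.1575)
m[:]=0; m[258:280,331:364]=g[258:280,331:364]>130; print('blade'); rect(m,.1325)
```

```text
scraper 0.91 [267.8, 386.3] 327
rect c (571.8494262695312, -47.32088088989258) size (98.99585723876953, 19.3447265625) ang 89.56849670410156
scraper 0.74 [174.5, 321.9] 708
rect c (819.24072265625, 89.40435791015625) size (31.30866241455078, 209.87867736816406) ang 31.010278701782227
scraper 0.52 [188.5, 416.5] 206
rect c (756.7633056640625, -137.28262329101562) size (104.94095611572266, 16.456876754760742) ang 32.81105041503906
holder 0.87 [303.3, 248.6] 1744
rect c (491.2580261230469, 299.35894775390625) size (190.736572265625, 64.46114349365234) ang 14.617753982543945
holder 0.83 [326.9, 170.8] 1786
rect c (435.11871337890625, 508.6839599609375) size (190.01522827148438, 65.343994140625) ang 20.187328338623047
holder 0.71 [267.6, 380.7] 408
rect c (579.4629516601562, -38.14795684814453) size (149.9853973388672, 23.716411590576172) ang 89.56861877441406
lid_handle 0.93 [273.5, 375.8] 8413
rect c (566.8353881835938, -26.476226806640625) size (235.79127502441406, 214.45970153808594) ang 89.6308364868164
warmer 0.69 [275.6, 378.2] 8815
rect c (568.4066162109375, -32.080718994140625) size (242.8651580810547, 242.56756591796875) ang 89.63697814941406
slidebox 0.73 [312.9, 484.7] 2024
rect c (465.43084716796875, -312.4347839355469) size (86.25902557373047, 154.83053588867188) ang 85.80731201171875
handle
rect c (571.8499755859375, -47.29469299316406) size (99.05074310302734, 19.33513641357422) ang 89.57827758789062
bar
rect c (485.34661865234375, -30.613327026367188) size (108.50579071044922, 9.38571548461914) ang 89.61984252929688
blade
rect c (570.1987915039062, 38.33827209472656) size (62.88935089111328, 4.844072341918945) ang 89.57569122314453
```

```bash
cat >> h.py <<'E'
def plan(target,yaw=None,tilt=0.):
    """tool down with tool y at yaw (deg); tilt (deg) about tool x. prints units for a crank row"""
    s=sensors.get_obs(); A=R.from_quat(s['tcp_rot'])
    B=A
    if yaw is not None:
        c,n=np.cos(np.radians(yaw)),np.sin(np.radians(yaw))
        B=R.from_matrix(np.array([[-n,c,0],[c,n,0],[0,0,-1.]]))*R.from_euler('x',tilt,degrees=True)
    print('turn',np.round((A.inv()*B).as_rotvec()/(np.pi/2),3),'shift',np.round(A.inv().apply(np.array(target)-s['tcp_pos'])/.3,4))
    y=A.as_matrix()[:,1]; print('t',s['time_s'],'tcp',np.round(s['tcp_pos'],4),'yyaw',round(np.degrees(np.arctan2(y[1],y[0])),2),'z',np.round(A.as_matrix()[:,2],3),'F',np.round(s['ft_force'],2),'gap',round(s['finger_gap'],4),'q',np.round(s['joint_pos'],2))
E
python3 -c "
from h import *
plan([.44,.285,.27],30)"
```

```text
turn [-0.    -0.     0.368] shift [-0.8792 -0.6564 -0.2087]
t 1.4 tcp [0.2937 0.5798 0.2074] yyaw 63.14 z [-0. -0. -1.] F [ 0.09 -0.37  0.33] gap 0.0858 q [ 1.02  0.12  1.65  0.    1.37 -0.08]
```

```bash
python3 -m crank '[[[0,0,0.12,-0.2,-0.16,-0.2,0.8],[0,0,0.24,-0.4,-0.32,-0.21,0.8],[0,0,0.36,-0.6,-0.48,-0.21,0.8],[0,0,0.36,-0.75,-0.6,-0.21,0.8],[0,0,0.36,-0.88,-0.66,-0.21,0.8],[0,0,0.36,-0.88,-0.66,-0.21,0.8],[0,0,0.36,-0.88,-0.66,-0.21,0.8]]]'
python3 - <<'E'
from h import *
p=eyes.snapshot('wrist'); save(p,'w1.png'); plan([.572,-.044,.25],0)
print(proj(p,[[.5058,.3031,.006],[.4574,.2905,.028]]))
print([ (d['confidence'],d['centre'],onz(p,d['centre'],.006)) for d in eyes.tip_of(p,'holder_mouth')])
E
```

```text
time_s: 2.28
tcp_pos: [0.4408, 0.2822, 0.2707]
tcp_rot: [0.496, 0.868, 0.0, 0.0]
ft_force: [-0.9, -0.2, 0.0]
finger_gap: 0.0683
turn [ 0.   -0.    0.34] shift [-1.163  -0.1773  0.068 ]
t 2.325 tcp [0.4401 0.2833 0.2706] yyaw 30.62 z [ 0.     0.001 -1.   ] F [-0.95  0.83 -0.19] gap 0.0681 q [ 0.47 -0.19  1.85  0.    1.48 -0.07]
[[207.53412837 378.04290686]
 [199.57392951 340.49205828]]
[(0.89, [17.3, 438.5], array([0.44824188, 0.51295972, 0.006     ])), (0.68, [206.7, 374.6], array([0.50151913, 0.30180165, 0.006     ]))]
```

View pics/w1.png

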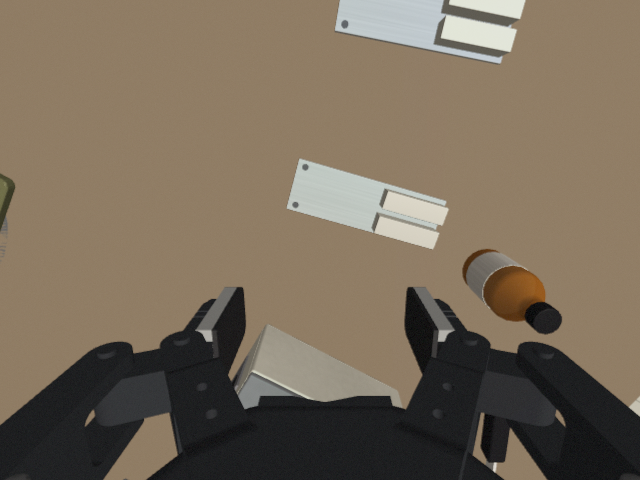

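The wrist view shows the target holder, with its slot mouth at about column 379, row 211 and its plate end at column 293, row 184. That agrees with the projected estimate of (378,207).

```bash
python3 -m crank '[[[0,0,0.11,-0.2,-0.03,0,0.6],[0,0,0.22,-0.4,-0.06,0,0.6],[0,0,0.34,-0.6,-0.09,0,0.6],[0,0,0.34,-0.8,-0.13,0,0.6],[0,0,0.34,-0.97,-0.15,0,0.6],[0,0,0.34,-0.97,-0.15,0,0.6]]]'
python3 - <<'E'
from h import *
np.set_printoptions(precision=4,suppress=True)
p=eyes.snapshot('wrist'); save(p,'w2.png'); plan([.572,-.044,.2],0)
for q,z in [('scraper',.1345),('holder',.006)]:
  for d in eyes.outline_of(p,q):
    c=max(cv2.findContours(d['mask'].astype(np.uint8),cv2.RETR_EXTERNAL,cv2.CHAIN_APPROX_NONE)[0],key=cv2.contourArea)[:,0,:]
    W=np.array([onz(p,(v,u),z)[:2] for u,v in c],np.float32)*1000
    print(q,d['confidence'],d['centre'],cv2.minAreaRect(W))
for q,z in [('scraper',.1135),('scraper_tip',.1245),('lid_handle',.1555)]:
  for d in eyes.tip_of(p,q): print(q,d['confidence'],d['centre'],onz(p,d['centre'],z))
print(proj(p,[[.5718,-.0473,.1355],[.5714,.003,.1355]]))
E
```

```text
time_s: 3.12
tcp_pos: [0.5506, 0.0095, 0.27]
tcp_rot: [0.707, 0.707, -0.0, -0.0]
ft_force: [0.1, 0.9, 0.2]
finger_gap: 0.0515
turn [-0.001 -0.     0.001] shift [-0.1837  0.073   0.2332]
t 3.175 tcp [0.5501 0.011  0.27  ] yyaw 0.1 z [-0.001  0.001 -1.   ] F [-0.03  0.64  0.1 ] gap 0.0512 q [-0.08 -0.13  1.8   0.    1.47 -0.08]
scraper 0.85 [311.2, 502.8] ((714.394775390625, -88.33990478515625), (77.8858642578125, 15.628525733947754), 34.999427795410156)
scraper 0.76 [104.6, 576.7] ((766.7200317382812, 83.22168731689453), (30.795602798461914, 171.38328552246094), 32.16294860839844)
scraper 0.67 [267.9, 346.2] ((572.076904296875, -14.086921691894531), (20.39048957824707, 169.5452880859375), 0.5701738595962524)
scraper 0.47 [220.3, 333.9] ((569.4761352539062, -25.16193389892578), (204.99343872070312, 223.5994110107422), 0.036723773926496506)
scraper 0.95 [305.6, 505.8] [ 0.7344 -0.0855  0.1135]
scraper 0.71 [93.9, 559.7] [0.7525 0.1145 0.1135]
scraper 0.61 [273.8, 346.2] [ 0.572  -0.0511  0.1135]
scraper_tip 0.93 [213.1, 622.0] [0.8205 0.0125 0.1245]
scraper_tip 0.93 [339.8, 455.7] [ 0.683  -0.1179  0.1245]
scraper_tip 0.65 [146.7, 350.7] [0.5732 0.0707 0.1245]
scraper_tip 0.37 [225.8, 339.4] [0.5643 0.0004 0.1245]
lid_handle 0.74 [272.8, 249.3] [ 0.4861 -0.0336  0.1555]
[[278.7669 347.4064]
 [225.9208 347.9783]]
```

View pics/w2.png

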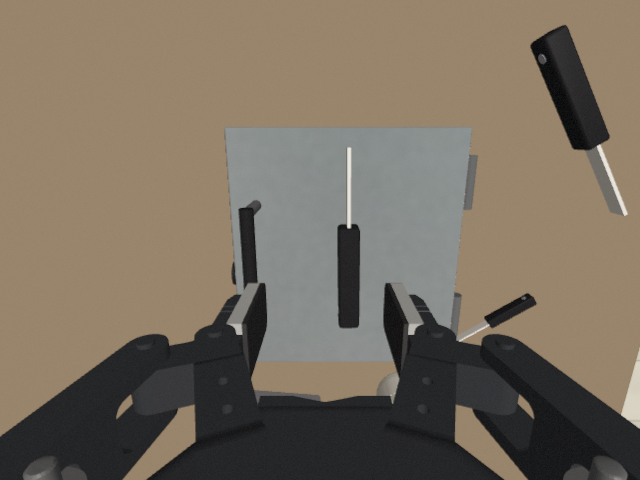

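The wrist view shows the handle at columns 337–359 and rows 226–327, with the blade pointing up (+y). The bar is well clear at column 248. Next I descend and grip.

```bash
python3 -m crank '[[[0,0,0.005,-0.185,0.073,0.1,0.6],[0,0,0.005,-0.185,0.073,0.25,0.6],[0,0,0.005,-0.185,0.073,0.38,0.6],[0,0,0.005,-0.185,0.073,0.462,0.6],[0,0,0.005,-0.185,0.073,0.462,0.6],[0,0,0.005,-0.185,0.073,0.462,0],[0,0,0.005,-0.185,0.073,0.462,0],[0,0,0.005,-0.185,0.073,0.462,0]]]';  python3 -m crank '[[[0,0,0,0,0,0,0],[0,0,0,0,0,0,0],[0,0,0,0,0,-0.03,0],[0,0,0,0,0,-0.1,0],[0,0,0,0,0,-0.25,0],[0,0,0,0,0,-0.4,0],[0,0,0,0,0,-0.4,0]]]'
python3 - <<'E'
from h import *
np.set_printoptions(precision=4,suppress=True)
plan([.4574,.2905,.20],-75.4)
p=eyes.snapshot('wrist'); save(p,'w3.png')
s=eyes.snapshot('side'); save(s,'s3.png')
for q in ['scraper','scraper_tip']:
  for d in eyes.tip_of(p,q): print(q,d['confidence'],d['centre'])
E
```

```text
time_s: 4.42
tcp_pos: [0.5726, -0.0446, 0.1333]
tcp_rot: [0.709, 0.705, 0.001, 0.001]
ft_force: [0.2, -0.1, -0.9]
finger_gap: 0.0001
time_s: 5.3
tcp_pos: [0.5748, -0.0451, 0.2596]
tcp_rot: [0.709, 0.705, 0.003, 0.005]
ft_force: [0.5, -1.2, -0.5]
finger_gap: -0.0002
turn [ 0.007 -0.004  0.834] shift [ 1.117  -0.3997  0.1918]
t 5.3 tcp [ 0.5748 -0.0451  0.2596] yyaw -0.31 z [ 0.012 -0.002 -1.   ] F [ 0.48 -1.16 -0.53] gap -0.0002 q [-0.17 -0.07  1.76 -0.    1.44 -0.17]
scraper 0.77 [265.2, 488.6]
scraper 0.58 [36.9, 548.0]
scraper 0.56 [218.2, 319.8]
scraper_tip 0.95 [76.3, 317.0]
scraper_tip 0.72 [305.8, 444.0]
scraper_tip 0.68 [167.2, 610.4]
```

View pics/w3.png

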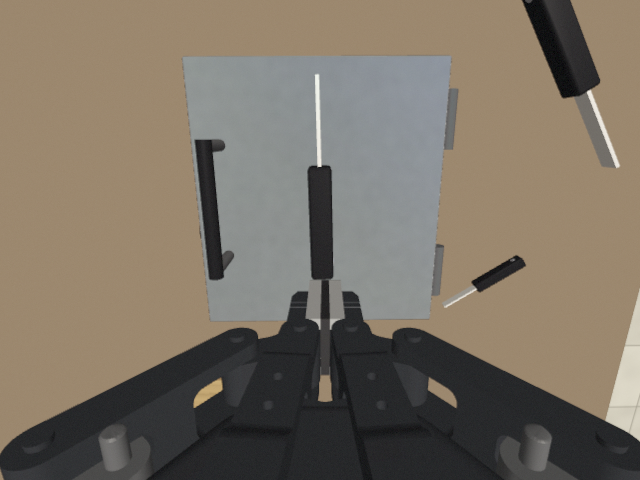

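Run:
```python
from h import *
np.set_printoptions(precision=4,suppress=True)
p=eyes.snapshot('wrist')
s=sensors.get_obs(); A=R.from_quat(s['tcp_rot']).as_matrix(); t=s['tcp_pos']
print('tcp, tip px',proj(p,[t,t+A[:,2]*.014,t-A[:,2]*.005,[.5718,-.0473,.1355]]))
print('cam',ray(p,(240,320)))
s3=cv2.imread('pics/s3.png'); cv2.imwrite('pics/s3c.png',cv2.resize(s3[180:380,200:400],(700,700)))
sd=eyes.snapshot('side'); print(proj(sd,[t]))
for d in eyes.tip_of(sd,'scraper'): print(d['confidence'],d['centre'],onz(sd,d['centre'],.1135))
```

```text
tcp, tip px [[276.1601 323.3985]
 [266.5394 323.4897]
 [279.9564 323.3625]
 [226.9599 325.1009]]
cam (array([0.5725, 0.0232, 0.4175]), array([-0.0171, -0.2785, -0.9604]))
[[249.9562 318.4104]]
0.74 [303.0, 419.8] [ 0.7241 -0.1973  0.1135]
0.7 [231.8, 350.2] [0.7537 0.0582 0.1135]
0.6 [294.9, 319.2] [ 0.5726 -0.0466  0.1135]
```

View pics/s3c.png

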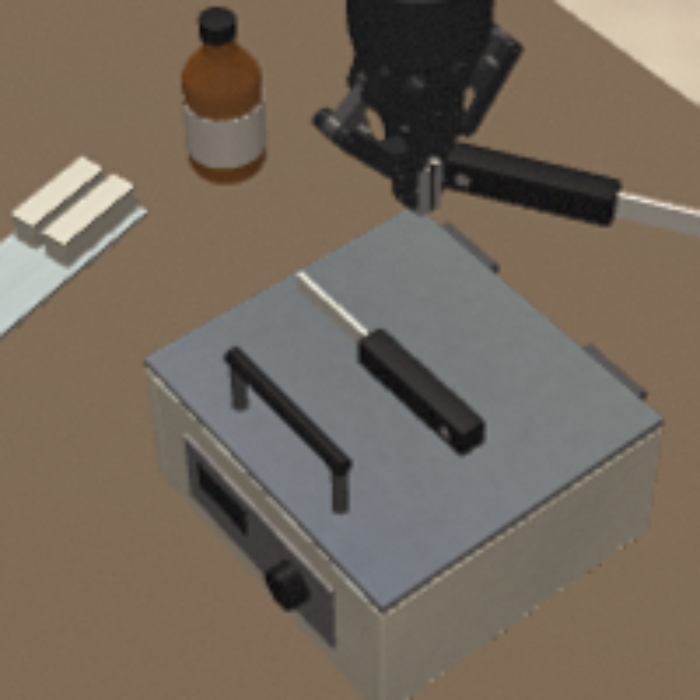

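The side crop shows the scraper still lying on the lid. The shut fingertips sit at about row 240, col 322, which is higher than the reported TCP projects (row 250). So the real tip height disagrees with the reported one, and I'll quantify that.

Run:
```python
from h import *
np.set_printoptions(precision=4,suppress=True)
sd=eyes.snapshot('side'); w=eyes.snapshot('wrist'); t=eyes.snapshot('top'); save(t,'t4.png')
print(sensors.get_obs()['tcp_pos'])
for p,rc,y in [(sd,(240.6,322.3),-.056),(w,(280,324),-.034)]:
    o,d=ray(p,rc); print(o+d*(y-o[1])/d[1])
    o,d=ray(p,rc); print(o+d*(-.045-o[1])/d[1])
wi=w['pixels'][:,:,::-1]; a=cv2.resize(wi[260:400,250:400],(560,523)); s=sd['pixels'][:,:,::-1]
b=cv2.resize(s[190:260,280:350],(523,523),interpolation=cv2.INTER_CUBIC)
cv2.imwrite('pics/ab.png',cv2.resize(np.hstack([a,b]),(800,386)))
```

```text
[ 0.5715 -0.0446  0.2509]
[ 0.5711 -0.056   0.2854]
[ 0.5804 -0.045   0.2711]
[ 0.5716 -0.034   0.2801]
[ 0.5714 -0.045   0.2538]
```

View pics/ab.png

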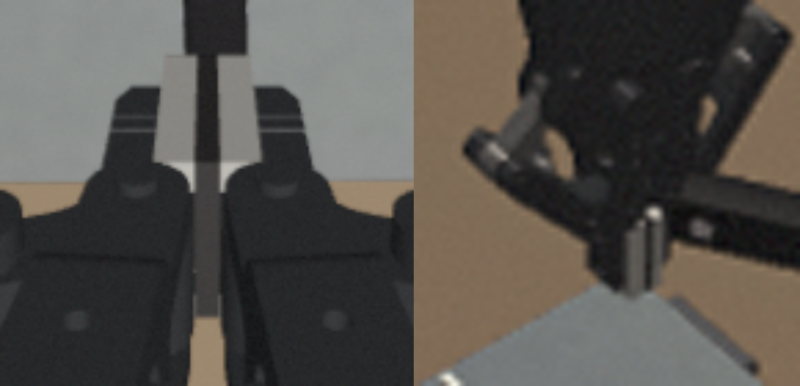

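Both cameras put the real fingertips at about z = 0.28. The reported TCP implies 0.237, so the fingers stand roughly 45 mm higher than the state says and the first grasp closed on air above the handle. I'll go down in steps with the fingers open, looking as I go.

```bash
python3 -m crank '[[[0,0,0,0,0,0,0.4],[0,0,0,0,0,0.1,0.4],[0,0,0,0,0,0.25,0.4],[0,0,0,0,0,0.4,0.4],[0,0,0,0,0,0.47,0.4],[0,0,0,0,0,0.48,0.4],[0,0,0,0,0,0.48,0.4]]]'
python3 - <<'E'
from h import *
np.set_printoptions(precision=4,suppress=True)
plan([.572,-.046,.0865],0)
sd=eyes.snapshot('side'); w=eyes.snapshot('wrist')
a=w['pixels'][120:420,170:470,::-1]; b=cv2.resize(sd['pixels'][230:330,260:360,::-1],(400,400),interpolation=cv2.INTER_CUBIC)
cv2.imwrite('pics/ab2.png',np.hstack([cv2.resize(a,(400,400)),b]))
E
```

```text
time_s: 6.68
tcp_pos: [0.5731, -0.0448, 0.1096]
tcp_rot: [0.709, 0.705, 0.001, 0.001]
ft_force: [0.3, 0.3, -0.0]
finger_gap: 0.0339
turn [ 0.002  0.    -0.003] shift [-0.0039 -0.0039  0.077 ]
t 6.675 tcp [ 0.5731 -0.0448  0.1096] yyaw -0.31 z [ 0.003 -0.    -1.   ] F [ 0.33  0.34 -0.05] gap 0.0339 q [-0.17  0.04  1.91  0.    1.19 -0.17]
```

View pics/ab2.png

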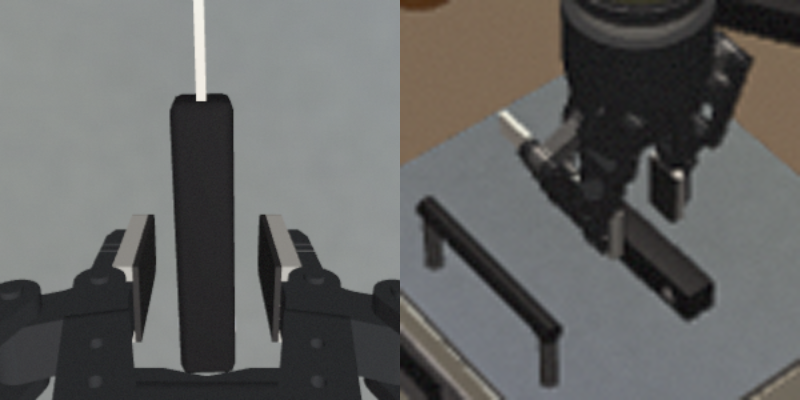

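The fingers now straddle the handle and are well centred (handle at 170–234 px, pads at 155 and 258 px in the left crop), with the tips still above the lid. I'll continue down gently.

```bash
python3 -m crank '[[[0,0,0,-0.004,0,0.02,0.4],[0,0,0,-0.004,0,0.04,0.4],[0,0,0,-0.004,0,0.05,0.4],[0,0,0,-0.004,0,0.05,0.4]]]'
python3 - <<'E'
from h import *
np.set_printoptions(precision=4,suppress=True)
plan([.572,-.046,.0865],0)
sd=eyes.snapshot('side'); save(sd,'s5.png')
# tip of near finger: look for bright pad px, print column brightness profile near handle
g=cv2.cvtColor(sd['pixels'],cv2.COLOR_RGB2GRAY)
for r in range(278,304): print(r,g[r,304:332])
E
```

```text
time_s: 7.28
tcp_pos: [0.5715, -0.0458, 0.0922]
tcp_rot: [0.709, 0.705, -0.0, -0.0]
ft_force: [0.5, 0.5, 0.4]
finger_gap: 0.0338
turn [-0.001 -0.    -0.003] shift [-0.0007  0.0018  0.0191]
t 7.275 tcp [ 0.5715 -0.0458  0.0922] yyaw -0.31 z [-0.001  0.    -1.   ] F [0.5  0.49 0.36] gap 0.0338 q [-0.17  0.06  1.92 -0.    1.16 -0.17]
278 [ 40  25  29  29  26  27  37  43  47  40  26  28  29  31  36  83 124 111
  33  26  27  38  45  35  71  91  32  26]
279 [ 38  24  29  25  29  32  26  32  33  31  30  28  31  40  54 104 124 111
  17  27  19  26  36  76 154 202  78  42]
280 [ 32  27  29  29  28  32  30  29  30  26  29  26  27  22  60 107 121 109
  14  18  20  23  25  52 134 194 128  44]
281 [ 24  36  42  38  46  38  34  25  26  29  27  31  23  35  78 120 121 110
  18  28  24  25  22  22  39  69  73  48]
282 [ 37  47  46  46  47  45  44  29  32  31  28  29  33  41  67  99 122 112
  23  20  25  24  24  21  40  76  74  58]
283 [ 31  46  48  41  45  41  40  24  29  29  27  29  38  46  41  57 100 109
  19  25  24  25  26  21  43  77  75  52]
284 [29 39 44 44 47 45 37 27 29 24 28 32 45 49 47 40 
[... 1542 characters left out ...]
119 119  93  41  22  42  66  84  76  75 125 115  73  25  18  21
  22  16  21  34  47  57  54  55  52  51]
299 [117 117 117 121 118  92  57  70  82  83  83  85 121 121 115  71  39  19
  19  21  19  22  29  45  57  54  52  50]
300 [117 117 117 119 118 123 122 108  87  91 105 118 118 119 121 118  92  40
  11  21  18  19  18  24  47  60  57  52]
301 [117 117 118 118 120 118 121 120 120 119 116 117 117 119 119 120 117  93
  37  15  24  23  30  26  22  42  57  54]
302 [117 116 118 118 118 118 119 118 118 116 118 117 117 117 118 118 120 117
  92  49  16  38  68  58  19  24  44  57]
303 [118 116 119 116 118 118 118 118 119 116 120 118 118 118 116 118 117 121
 122 114  53  40  81  88  19  19  29  41]
```

Run:
```python
from h import *
sd=eyes.snapshot('side')
o,d=ray(sd,(299.7,313.5)); print(o+d*(-.057-o[1])/d[1])
```

```text
[ 0.5485339  -0.057       0.12554596]
```

```bash
python3 -m crank '[[[0,0,0,0,0,0.01,0.4],[0,0,0,0,0,0.02,0.4],[0,0,0,0,0,0.02,0.4],[0,0,0,0,0,0.02,0],[0,0,0,0,0,0.02,0],[0,0,0,0,0,0.02,0],[0,0,0,0,0,0.02,0]]]'
```

```text
time_s: 8.25
tcp_pos: [0.5732, -0.0461, 0.0899]
tcp_rot: [0.709, 0.705, 0.001, 0.001]
ft_force: [-3.6, 0.9, 11.7]
finger_gap: 0.0191
```

Gripped, with a gap of 19.1 mm. Now I lift.

```bash
python3 -m crank '[[[0,0,0,0,0,-0.02,0],[0,0,0,0,0,-0.1,0],[0,0,0,0,0,-0.25,0],[0,0,0,0,0,-0.4,0],[0,0,0,0,0,-0.45,0],[0,0,0,0,0,-0.45,0]]]';  python3 - <<'E'
from h import *
np.set_printoptions(precision=4,suppress=True)
w=eyes.snapshot('wrist'); save(w,'w6.png')
plan([.4574,.2905,.20],-75.4)
for q in ['scraper','scraper_tip']:
  for d in eyes.tip_of(w,q): print(q,d['confidence'],d['centre'])
E
```

```text
time_s: 9.0
tcp_pos: [0.572, -0.0458, 0.2218]
tcp_rot: [0.709, 0.705, 0.0, 0.0]
ft_force: [-0.6, 0.3, -1.7]
finger_gap: 0.0188
turn [-0.001  0.001  0.834] shift [ 1.1186 -0.3851  0.0682]
t 9.05 tcp [ 0.5711 -0.0457  0.2201] yyaw -0.31 z [-0.002  0.    -1.   ] F [-0.69 -0.08 -2.47] gap 0.0186 q [-0.17 -0.05  1.81  0.    1.39 -0.17]
scraper 0.91 [305.0, 323.8]
scraper 0.82 [24.6, 581.2]
scraper_tip 0.72 [319.4, 458.3]
```

View pics/w6.png

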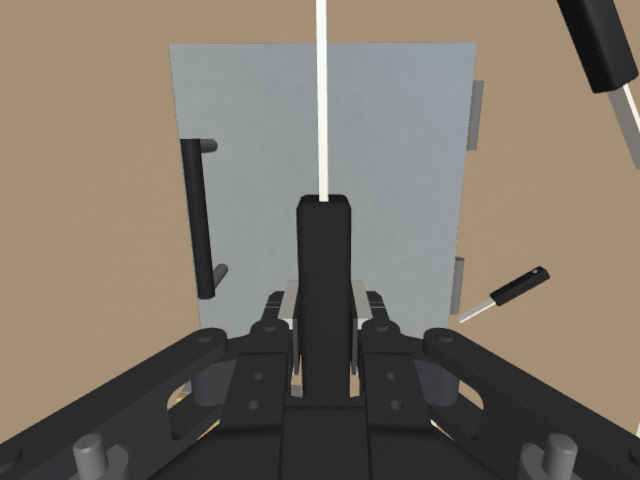

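The scraper is held squarely, with its handle between the pads and blade straight ahead at col 322. Next I carry it high to above the holder.

```bash
python3 -m crank '[[[0,0,0.1,0.12,-0.04,-0.05,0],[0,0,0.21,0.26,-0.1,-0.08,0],[0,0,0.32,0.42,-0.16,-0.08,0],[0,0,0.43,0.58,-0.22,-0.08,0],[0,0,0.54,0.74,-0.28,-0.08,0],[0,0,0.65,0.88,-0.33,-0.08,0],[0,0,0.76,0.97,-0.38,-0.08,0],[0,0,0.834,1,-0.4,-0.08,0]]]'
python3 - <<'E'
from h import *
plan([.4574-.01*.968,.2905-.01*.252,.08],-75.4)
E
```

```text
time_s: 10.15
tcp_pos: [0.4516, 0.256, 0.2432]
tcp_rot: [0.992, 0.126, -0.002, 0.0]
ft_force: [-0.4, -0.2, -1.3]
finger_gap: 0.019
turn [ 0.     0.003 -0.001] shift [ 0.0166 -0.1068  0.5439]
t 10.15 tcp [0.4516 0.256  0.2432] yyaw -75.47 z [-0.004 -0.001 -1.   ] F [-0.37 -0.23 -1.33] gap 0.019 q [ 0.41 -0.19  1.89  0.    1.44  1.73]
```

```bash
python3 -m crank '[[[0,0,0,0.016,-0.05,0.15,0],[0,0,0,0.016,-0.1,0.3,0],[0,0,0,0.016,-0.107,0.45,0],[0,0,0,0.016,-0.107,0.54,0],[0,0,0,0.016,-0.107,0.54,0],[0,0,0,0.016,-0.107,0.54,0]]]'
python3 - <<'E'
from h import *
np.set_printoptions(precision=4,suppress=True)
plan([.4574,.2905,.08],-75.4)
w=eyes.snapshot('wrist'); save(w,'w7.png'); sd=eyes.snapshot('side'); save(sd,'s7.png'); t=eyes.snapshot('top')
for nm,p in [('w',w),('s',sd),('t',t)]:
  for q,z in [('scraper_tip',.115),('scraper',.104),('holder_mouth',.006)]:
    for d in eyes.tip_of(p,q): print(nm,q,round(d['confidence'],2),d['centre'],onz(p,d['centre'],z))
  for d in eyes.outline_of(p,'holder'):
    c=max(cv2.findContours(d['mask'].astype(np.uint8),cv2.RETR_EXTERNAL,cv2.CHAIN_APPROX_NONE)[0],key=cv2.contourArea)[:,0,:]
    W=np.array([onz(p,(v,u),.006)[:2] for u,v in c],np.float32)*1000
    print(nm,'holder',d['confidence'],d['centre'],cv2.minAreaRect(W))
E
```

```text
time_s: 10.9
tcp_pos: [0.4503, 0.2872, 0.0842]
tcp_rot: [0.992, 0.127, 0.0, -0.0]
ft_force: [0.7, 1.2, -0.3]
finger_gap: 0.0187
turn [-0. -0.  0.] shift [ 0.0258 -0.0048  0.0139]
t 10.9 tcp [0.4503 0.2872 0.0842] yyaw -75.38 z [ 0.  0. -1.] F [ 0.73  1.23 -0.3 ] gap 0.0187 q [ 0.47 -0.02  2.02  0.    1.14  1.78]
w scraper 0.85 [304.0, 323.4] [0.4462 0.2856 0.104 ]
w holder_mouth 0.96 [158.2, 321.9] [0.5042 0.3022 0.006 ]
w holder 0.96 [208.2, 30.6] ((435.0545654296875, 505.34063720703125), (190.11135864257812, 68.29601287841797), 20.322099685668945)
w holder 0.66 [119.7, 316.8] ((493.20751953125, 317.11785888671875), (181.77618408203125, 29.22760009765625), 14.527653694152832)
s scraper_tip 0.7 [208.6, 221.8] [0.56   0.3192 0.115 ]
s scraper_tip 0.57 [249.0, 413.7] [ 0.8286 -0.0778  0.115 ]
s scraper 0.94 [233.5, 188.2] [0.4544 0.3049 0.104 ]
s scraper 0.73 [234.2, 348.7] [0.7523 0.0614 0.104 ]
s scraper 0.49 [305.9, 418.2] [ 0.7223 -0.1961  0.104 ]
s holder_mouth 0.61 [221.0, 153.9] [0.4474 0.5034 0.006 ]
s holder_mouth 0.59 [250.1, 211.0] [0.509  0.3125 0.006 ]
s holder 0.87 [252.8
[... 362 characters left out ...]
per_tip 0.63 [298.5, 250.9] [0.5011 0.2803 0.115 ]
t scraper_tip 0.6 [146.0, 364.8] [ 0.8799 -0.003   0.115 ]
t scraper_tip 0.55 [235.7, 469.1] [ 0.6511 -0.2559  0.115 ]
t scraper 0.73 [175.2, 315.7] [0.8089 0.1209 0.104 ]
t scraper 0.58 [310.1, 483.1] [ 0.4693 -0.2861  0.104 ]
t scraper 0.43 [187.2, 415.1] [ 0.7759 -0.1279  0.104 ]
t holder_mouth 0.81 [318.6, 169.7] [0.4522 0.5075 0.006 ]
t holder_mouth 0.61 [296.9, 249.4] [0.5073 0.2989 0.006 ]
t holder 0.95 [282.7, 248.9] ((526.6015625, 308.2458190917969), (119.5843734741211, 63.8735237121582), 15.433332443237305)
t holder 0.75 [325.4, 170.6] ((434.9305114746094, 509.2630615234375), (189.7675018310547, 66.815185546875), 20.54063606262207)
```

View pics/w7.png

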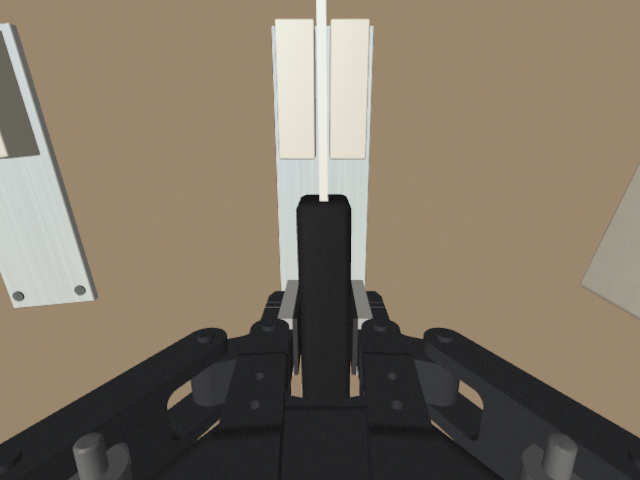

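The blade (cols 318–327) lies over the slot (cols 315–330), and the jaws start at row 158. The handle end is still short of them. I'll check the lateral fit numerically.

Run:
```python
from h import *
np.set_printoptions(precision=4,suppress=True,linewidth=200)
w=eyes.snapshot('wrist'); g=w['pixels'].astype(int)
for r in (60,100,140): print(r,'R',g[r,308:338,0],'\n B',g[r,308:338,2])
s=sensors.get_obs();A=R.from_quat(s['tcp_rot']);t=s['tcp_pos']
def ly(c,r,z): return A.inv().apply(onz(w,(r,c),z)-t)*1000
for r in (60,140):
  for c,z in [(314.5,.032),(330.5,.032),(318,.123),(327,.123)]: print(r,c,ly(c,r,z))
```

```text
60 R [234 233 234 234 234 203 130 172 199 231 237 237 237 237 237 237 238 237 221 209 208 187 196 223 233 234 234 234 233 233] 
 B [215 215 216 216 216 183 115 178 209 229 233 233 232 232 232 233 233 232 223 217 218 190 180 204 215 216 216 216 215 215]
100 R [232 232 231 231 232 213 146 151 197 211 233 237 237 238 238 238 238 237 231 212 206 186 206 226 231 232 232 231 231 231] 
 B [213 212 213 212 215 194 128 151 204 216 228 230 230 230 230 231 230 230 226 216 214 187 189 208 212 213 213 212 213 213]
140 R [229 230 229 229 228 221 172 137 193 204 225 235 237 238 238 237 238 237 237 214 204 168 205 226 229 229 228 228 228 229] 
 B [210 210 210 209 209 202 155 128 199 211 220 226 227 227 227 227 227 227 227 214 209 165 187 207 210 210 209 210 209 209]
60 314.5 [111.816   -4.814   51.7591]
60 330.5 [111.82     4.2576  51.7593]
60 318 [ 94.032   -1.1575 -39.2389]
60 327 [ 94.0334   1.8173 -39.2388]
140 314.5 [68.1138 -5.1364 51.7637]
140 330.5 [68.1195  4.4801 51.764 ]
140 318 [ 68.5548  -1.276  -39.2362]
140 327 [ 68.5567   1.8775 -39.2361]
```

```bash
python3 -m crank '[[[0,0,0,0.02,-0.002,0,0],[0,0,0,0.02,-0.002,0.1,0],[0,0,0,0.02,-0.002,0.2,0],[0,0,0,0.02,-0.002,0.26,0],[0,0,0,0.02,-0.002,0.3,0],[0,0,0,0.02,-0.002,0.315,0],[0,0,0,0.02,-0.002,0.315,0]]]'
python3 - <<'E'
from h import *
np.set_printoptions(precision=4,suppress=True)
plan([.4574,.2905,-.0176],-75.4)
sd=eyes.snapshot('side'); save(sd,'s8.png');t=eyes.snapshot('top')
for nm,p in [('s',sd),('t',t)]:
  for q,z in [('scraper_tip',.02),('scraper',.01)]:
    for d in eyes.tip_of(p,q)[:3]: print(nm,q,round(d['confidence'],2),d['centre'],onz(p,d['centre'],z))
E
```

```text
time_s: 12.58
tcp_pos: [0.4561, 0.2894, -0.0103]
tcp_rot: [0.992, 0.127, 0.0, -0.0]
ft_force: [0.4, -0.4, -2.1]
finger_gap: 0.0188
turn [-0. -0.  0.] shift [ 0.0051 -0.0024  0.0245]
t 12.575 tcp [ 0.4561  0.2894 -0.0103] yyaw -75.37 z [ 0.001  0.    -1.   ] F [ 0.4  -0.36 -2.13] gap 0.0188 q [0.47 0.13 2.05 0.   0.97 1.78]
s scraper_tip 0.77 [249.9, 414.3] [ 0.9038 -0.0227  0.02  ]
s scraper_tip 0.49 [231.7, 228.7] [0.5748 0.3282 0.02  ]
s scraper 0.82 [262.3, 194.0] [0.4515 0.299  0.01  ]
s scraper 0.69 [303.3, 420.0] [ 0.7957 -0.1476  0.01  ]
s scraper 0.56 [233.8, 352.2] [0.8278 0.1272 0.01  ]
t scraper_tip 0.73 [142.4, 364.7] [ 0.9164 -0.0086  0.02  ]
t scraper_tip 0.48 [212.0, 434.8] [ 0.7264 -0.1903  0.02  ]
t scraper_tip 0.47 [305.2, 379.8] [ 0.4833 -0.0413  0.02  ]
t scraper 0.65 [178.9, 314.3] [0.8204 0.127  0.01  ]
```

```bash
python3 -m crank '[[[0,0,0,0,0,0.008,0],[0,0,0,0,0,0.016,0],[0,0,0,0,0,0.022,0],[0,0,0,0,0,0.022,0]]]'
```

```text
time_s: 13.38
tcp_pos: [0.4556, 0.2892, -0.0174]
tcp_rot: [0.992, 0.127, -0.0, 0.0]
ft_force: [-1.1, 0.2, -1.5]
finger_gap: 0.0184
```

```bash
python3 -m crank '[[[0,0,0,0,0,0.004,0],[0,0,0,0,0,0.008,0],[0,0,0,0,0,0.01,0],[0,0,0,0,0,0.01,0]]]'
```

```text
time_s: 13.88
tcp_pos: [0.4557, 0.2892, -0.0176]
tcp_rot: [0.992, 0.127, -0.001, 0.0]
ft_force: [-9.6, -5.6, 17.8]
finger_gap: 0.0187
```

The plate contact shows 17.8 N up. I'll ease off and push forward to the jaws.

```bash
python3 -m crank '[[[0,0,0,0,0,-0.008,0],[0,0,0,0.006,0,-0.008,0],[0,0,0,0.012,0,-0.008,0],[0,0,0,0.012,0,-0.008,0]]]'; python3 -m crank '[[[0,0,0,0.006,0,0,0],[0,0,0,0.01,0,0,0],[0,0,0,0.01,0,0,0]]]'
```

```text
time_s: 14.38
tcp_pos: [0.4591, 0.2902, -0.0175]
tcp_rot: [0.992, 0.127, -0.001, 0.0]
ft_force: [-2.9, -1.1, 5.8]
finger_gap: 0.019
time_s: 14.75
tcp_pos: [0.4589, 0.2902, -0.0175]
tcp_rot: [0.992, 0.127, -0.004, 0.001]
ft_force: [-14.4, -3.6, 16.4]
finger_gap: 0.0189
```

It stopped against the jaws (14 N). Next I relieve the pressure, release, retreat upward and look.

```bash
python3 -m crank '[[[0,0,0,-0.006,0,-0.004,0],[0,0,0,-0.006,0,-0.006,0.4],[0,0,0,-0.006,0,-0.006,0.4],[0,0,0,-0.006,0,-0.006,0.4]]]'; python3 -m crank '[[[0,0,0,0,0,0,0.4],[0,0,0,0,0,-0.05,0.4],[0,0,0,0,0,-0.15,0.4],[0,0,0,0,0,-0.3,0.4],[0,0,0,0,0,-0.45,0.4],[0,0,0,0,0,-0.6,0.4],[0,0,0,0,0,-0.6,0.4]]]'
python3 - <<'E'
from h import *
np.set_printoptions(precision=4,suppress=True)
plan([.4574,.2905,.15],-75.4)
w=eyes.snapshot('wrist'); save(w,'w9.png'); sd=eyes.snapshot('side'); t=eyes.snapshot('top')
O=np.array([.5058,.3031]);c,s=np.cos(np.radians(14.6)),np.sin(np.radians(14.6))
for nm,p in [('w',w),('s',sd),('t',t)]:
  for q,z in [('scraper_tip',.017),('scraper',.006),('holder_mouth',.006)]:
    for d in eyes.tip_of(p,q)[:4]:
      X=onz(p,d['centre'],z)[:2]-O; print(nm,q,round(d['confidence'],2),d['centre'],'holder xy mm',np.round(1000*np.array([c*X[0]+s*X[1],-s*X[0]+c*X[1]]),1))
a=cv2.resize(w['pixels'][100:400,170:470,::-1],(400,400)); b=cv2.resize(sd['pixels'][205:305,150:250,::-1],(400,400),interpolation=cv2.INTER_CUBIC)
cv2.imwrite('pics/rel.png',np.hstack([a,b]))
E
```

```text
time_s: 15.25
tcp_pos: [0.4607, 0.2905, -0.0161]
tcp_rot: [0.992, 0.127, 0.0, -0.0]
ft_force: [0.4, -0.2, -0.6]
finger_gap: 0.0341
time_s: 16.12
tcp_pos: [0.4633, 0.2919, 0.1706]
tcp_rot: [0.992, 0.127, 0.005, -0.002]
ft_force: [-0.6, 0.0, 0.1]
finger_gap: 0.034
turn [-0.001 -0.007  0.   ] shift [-0.0209 -0.0002  0.0684]
t 16.125 tcp [0.4633 0.2919 0.1706] yyaw -75.36 z [ 0.01   0.005 -1.   ] F [-0.6   0.01  0.05] gap 0.034 q [ 0.46 -0.08  1.92 -0.    1.29  1.78]
w scraper_tip 0.8 [87.8, 324.3] holder xy mm [68.2 -0.2]
w scraper 0.6 [223.0, 324.3] holder xy mm [-52.3  -0.3]
w holder_mouth 0.91 [171.5, 88.8] holder xy mm [ -3.3 220.4]
w holder_mouth 0.69 [171.7, 323.4] holder xy mm [-3.2  0.6]
s scraper_tip 0.7 [250.2, 411.7] holder xy mm [ 300.9 -409.6]
s scraper 0.63 [262.6, 196.1] holder xy mm [-48.8   7.9]
s scraper 0.62 [234.3, 349.0] holder xy mm [ 264.2 -243.5]
s scraper 0.59 [302.7, 419.1] holder xy mm [ 170.4 -505.4]
s holder_mouth 0.58 [250.8, 211.7] holder xy mm [4.7 5.1]
s holder_mouth 0.58 [218.7, 153.3] holder xy mm [ -0.7 216.7]
t scraper_tip 0.72 [147.1, 362.2] holder xy mm [ 308.9 -395.6]
t scraper_tip 0.61 [210.8, 433.3] holder xy mm [  93.5 -530.8]
t scraper_tip 0.59 [270.5, 240.8] holder xy mm [72.5 -0.8]
t scraper 0.64 [180.6, 314.9] holder xy mm [ 256.  -250.2]
t scraper 0.49 [185.0, 415.3] holder xy mm [ 174.4 -506.3]
t holder_mouth 0.67 [301.9, 248.3] holder xy mm [-11.5   1.6]
t holder_mouth 0.58 [319.3, 168.6] holder xy mm [ -1.4 214.5]
```

View pics/rel.png

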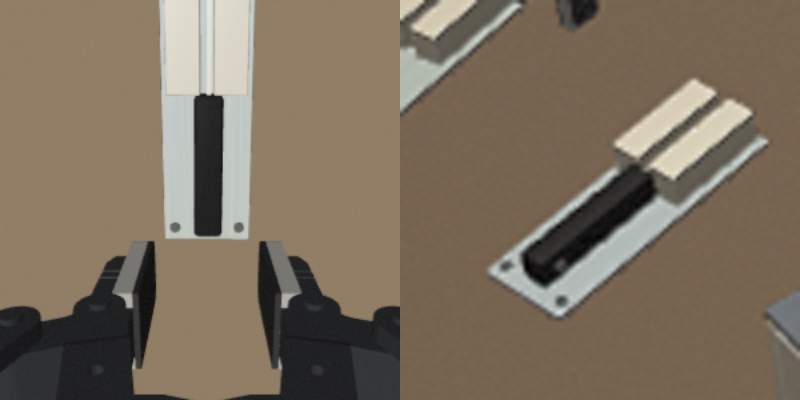

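The scraper is home and free. The handle end touches the jaws (wrist crop row 95), it lies straight on the plate with the blade in the slot, and the wrist camera puts the tip at holder x 68 mm, y 0. Now the lid bar.

```bash
python3 -c "
from h import *
plan([.4855,-.03,.20],0)"; python3 -m crank '[[[0,0,-0.1,0,0.12,-0.05,0.5],[0,0,-0.2,-0.01,0.26,-0.1,0.5],[0,0,-0.31,-0.02,0.4,-0.1,0.5],[0,0,-0.42,-0.05,0.54,-0.1,0.5],[0,0,-0.53,-0.08,0.7,-0.1,0.5],[0,0,-0.64,-0.12,0.84,-0.1,0.5],[0,0,-0.75,-0.16,0.95,-0.1,0.5],[0,0,-0.834,-0.19,1,-0.1,0.5]]]';python3 - <<'E'
from h import *
np.set_printoptions(precision=4,suppress=True)
w=eyes.snapshot('wrist'); save(w,'w10.png')
g=w['pixels'].max(2)
for d in eyes.tip_of(w,'lid_handle'): print(d['confidence'],d['centre'],onz(w,d['centre'],.1555))
print(proj(w,[[.4855,-.0306,.1555],[.4855,.024,.1555],[.4855,-.085,.1555]]))
plan([.4855,-.03,.20],0)
E
```

```text
turn [-0.     0.001 -0.837] shift [-0.1879  1.0545 -0.1215]
t 16.725 tcp [0.4601 0.2903 0.1635] yyaw -75.37 z [-0.001 -0.    -1.   ] F [1.23 0.33 0.03] gap 0.034 q [ 0.46 -0.08  1.93  0.    1.29  1.78]
time_s: 17.73
tcp_pos: [0.4808, -0.016, 0.1939]
tcp_rot: [0.708, 0.706, -0.0, 0.0]
ft_force: [-0.3, 0.8, 0.1]
finger_gap: 0.0428
0.77 [279.7, 332.3] [ 0.486  -0.0337  0.1555]
[[275.0994 331.6005]
 [188.0518 331.8864]
 [350.8776 331.3517]]
turn [-0.     0.    -0.005] shift [-0.0479  0.0164 -0.0203]
t 17.825 tcp [ 0.4807 -0.0156  0.1939] yyaw -0.48 z [-0. -0. -1.] F [ 0.01 -0.29 -0.43] gap 0.0426 q [-0.14 -0.25  2.03 -0.    1.36 -0.14]
```

```bash
python3 -m crank '[[[0,0,0,-0.05,0.017,0,0.5],[0,0,0,-0.05,0.017,0.1,0.5],[0,0,0,-0.05,0.017,0.2,0.5],[0,0,0,-0.05,0.017,0.26,0.5],[0,0,0,-0.05,0.017,0.295,0.5],[0,0,0,-0.05,0.017,0.295,0.5],[0,0,0,-0.05,0.017,0.295,0.5]]]'
python3 - <<'E'
from h import *
np.set_printoptions(precision=4,suppress=True)
plan([.4857,-.031,.105],0)
w=eyes.snapshot('wrist'); save(w,'w11.png'); sd=eyes.snapshot('side')
a=cv2.resize(w['pixels'][140:440,170:470,::-1],(400,400)); b=cv2.resize(sd['pixels'][250:350,230:330,::-1],(400,400),interpolation=cv2.INTER_CUBIC)
cv2.imwrite('pics/bar.png',np.hstack([a,b]))
E
```

```text
time_s: 18.7
tcp_pos: [0.4869, -0.0294, 0.1066]
tcp_rot: [0.709, 0.705, 0.001, 0.001]
ft_force: [-0.4, -0.7, 0.0]
finger_gap: 0.0421
turn [ 0.001  0.    -0.003] shift [-0.0053 -0.0038  0.0053]
t 18.7 tcp [ 0.4869 -0.0294  0.1066] yyaw -0.31 z [ 0.002 -0.    -1.   ] F [-0.36 -0.67  0.03] gap 0.0421 q [-0.17 -0.16  2.1   0.    1.19 -0.17]
```

```bash
python3 -m crank '[[[0,0,0,0,0,0,0],[0,0,0,0,0,0,0],[0,0,0,0,0,0,0],[0,0,0,0,0,0,0]]]'
python3 - <<'E'
from h import *
s=sensors.get_obs(); plan([.4857,-.031,.105],0)
P=s['tcp_pos']; 
# bar path about hinge, relative shift, tool frame: x=+y world, y=+x, z=-z
import numpy as np
r=np.hypot(.195,.05); a0=np.arctan2(.05,.195)
for d in range(0,61,5):
    a=a0+np.radians(d); dx=.195-r*np.cos(a); dz=r*np.sin(a)-.05
    print(d,'shift y',round(dx/.3,3),'z',round(-dz/.3,3))
E
```

```text
time_s: 19.3
tcp_pos: [0.4859, -0.0294, 0.106]
tcp_rot: [0.709, 0.705, -0.0, -0.0]
ft_force: [-3.7, 0.9, 5.7]
finger_gap: 0.0106
turn [-0.     0.    -0.003] shift [-0.0055 -0.0006  0.0033]
t 19.3 tcp [ 0.4859 -0.0294  0.106 ] yyaw -0.3 z [-0. -0. -1.] F [-3.67  0.86  5.66] gap 0.0106 q [-0.17 -0.16  2.1  -0.    1.19 -0.17]
0 shift y 0.0 z -0.0
5 shift y 0.017 z -0.056
10 shift y 0.039 z -0.11
15 shift y 0.065 z -0.163
20 shift y 0.096 z -0.212
25 shift y 0.131 z -0.259
30 shift y 0.17 z -0.303
35 shift y 0.213 z -0.343
40 shift y 0.259 z -0.379
45 shift y 0.308 z -0.411
50 shift y 0.36 z -0.438
55 shift y 0.414 z -0.461
60 shift y 0.469 z -0.48
```

The bar is gripped (gap 10.6 mm). I'll lift along the arc, keeping the tool vertical so the bar turns between the pads, and check part-way.

```bash
python3 -m crank '[[[0,0,0,0.005,0.01,-0.028,0],[0,0,0,0,0.017,-0.056,0],[0,0,0,0,0.039,-0.11,0],[0,0,0,0,0.065,-0.163,0],[0,0,0,0,0.096,-0.212,0],[0,0,0,0,0.131,-0.259,0],[0,0,0,0,0.131,-0.259,0]]]'
python3 - <<'E'
from h import *
np.set_printoptions(precision=4,suppress=True)
plan([.4859+.0393,-.0294,.106+.0777],0)
sd=eyes.snapshot('side'); save(sd,'s12.png')
for d in eyes.tip_of(sd,'lid_handle'):
    o,v=ray(sd,d['centre']); print(d['confidence'],d['centre'],o+v*(-.03-o[1])/v[1])
print(proj(sd,[[.4855+.0393,-.03,.1555+.0777],[.4855,-.03,.1555]]))
E
```

```text
time_s: 20.18
tcp_pos: [0.5259, -0.0293, 0.1868]
tcp_rot: [0.709, 0.705, 0.0, -0.0]
ft_force: [-10.0, -0.6, 4.2]
finger_gap: 0.0101
turn [-0.    -0.    -0.003] shift [-0.0003 -0.0022  0.0102]
t 20.175 tcp [ 0.5259 -0.0293  0.1868] yyaw -0.29 z [-0.  0. -1.] F [-9.98 -0.61  4.23] gap 0.0101 q [-0.16 -0.14  1.95  0.    1.33 -0.15]
0.59 [260.5, 298.6] [ 0.5323 -0.03    0.2339]
[[262.4793 295.6081]
 [297.3441 281.1855]]
```

```bash
python3 -m crank '[[[0,0,0,0,0.039,-0.044,0],[0,0,0,0,0.082,-0.084,0],[0,0,0,0,0.128,-0.12,0],[0,0,0,0,0.177,-0.152,0],[0,0,0,0,0.229,-0.179,0],[0,0,0,0,0.283,-0.202,0],[0,0,0,0,0.338,-0.221,0],[0,0,0,0,0.338,-0.221,0]]]'
python3 - <<'E'
from h import *
np.set_printoptions(precision=4,suppress=True)
plan([.4859+.1407,-.0294,.106+.144],0)
sd=eyes.snapshot('side'); save(sd,'s13.png'); w=eyes.snapshot('wrist'); save(w,'w13.png'); t=eyes.snapshot('top'); save(t,'t13.png')
for d in eyes.tip_of(sd,'lid_handle'):
    o,v=ray(sd,d['centre']); X=o+v*(-.03-o[1])/v[1]; print(d['confidence'],d['centre'],X, 'angle',np.degrees(np.arctan2(X[2]-.1055,.6805-X[0])-np.arctan2(.05,.195)))
h=np.array([.6805,-.03,.1055])
for a in (50,55,60,65):
    r=np.radians(a); e=h+[-.22*np.cos(r),0,.22*np.sin(r)]
    print(a,'lid edge corners side px',np.round(proj(sd,[e+[0,-.12,0],e+[0,.12,0],h+[0,-.12,0]]),1).tolist())
cv2.imwrite('pics/lid.png',cv2.resize(sd['pixels'][180:380,180:420,::-1],(780,650))[:600])
E
```

```text
time_s: 21.28
tcp_pos: [0.6295, -0.0293, 0.2554]
tcp_rot: [0.709, 0.705, 0.003, 0.002]
ft_force: [-4.8, 1.3, 9.3]
finger_gap: 0.01
turn [ 0.004 -0.    -0.003] shift [-0.0004 -0.0096  0.0179]
t 21.275 tcp [ 0.6295 -0.0293  0.2554] yyaw -0.28 z [ 0.007  0.001 -1.   ] F [-4.81  1.33  9.34] gap 0.01 q [-0.13  0.05  1.65  0.    1.44 -0.13]
0.9 [213.3, 337.4] [ 0.631 -0.03   0.304] angle 61.609122301257216
50 lid edge corners side px [[280.9, 341.4], [212.5, 265.0], [301.9, 388.9]]
55 lid edge corners side px [[272.7, 348.0], [205.2, 270.7], [301.9, 388.9]]
60 lid edge corners side px [[264.8, 354.9], [198.1, 276.9], [301.9, 388.9]]
65 lid edge corners side px [[257.2, 362.1], [191.4, 283.3], [301.9, 388.9]]
```

View pics/lid.png

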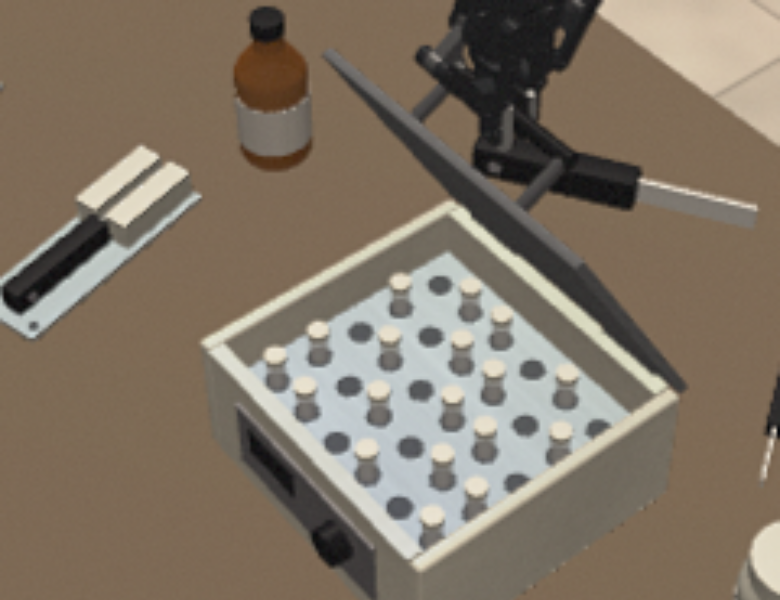

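The side crop shows the lid open and held by the bar. The edge corners at (280,196) and (359,262) match about 62°, and the scraper is still in the holder. I'll let it settle and recheck.

```bash
python3 -m crank '[[[0,0,0,0,0,0,0],[0,0,0,0,0,0,0],[0,0,0,0,0,0,0],[0,0,0,0,0,0,0],[0,0,0,0,0,0,0],[0,0,0,0,0,0,0]]]'
python3 - <<'E'
from h import *
np.set_printoptions(precision=4,suppress=True)
plan([.6266,-.0294,.25],0)
sd=eyes.snapshot('side'); w=eyes.snapshot('wrist')
for d in eyes.tip_of(sd,'lid_handle'):
    o,v=ray(sd,d['centre']); X=o+v*(-.03-o[1])/v[1]; print(d['confidence'],X,'angle',np.degrees(np.arctan2(X[2]-.1055,.6805-X[0])-np.arctan2(.05,.195)))
h=np.array([.6805,-.03,.1055]); g=cv2.cvtColor(sd['pixels'],cv2.COLOR_RGB2GRAY)
tmpl=[]
print(g[190:202,274:288])
for q,z in [('slidebox',0),('bottle',0),('jar',0)]:
    for d in eyes.tip_of(sd,q)[:1]: print(q,d['centre'],onz(sd,d['centre'],z)[:2])
for d in eyes.tip_of(sd,'scraper'): print('scraper',d['centre'])
print(sensors.get_obs()['joint_vel'])
E
```

```text
time_s: 22.22
tcp_pos: [0.6286, -0.0293, 0.2552]
tcp_rot: [0.709, 0.705, 0.003, 0.002]
ft_force: [-4.0, 1.6, 8.1]
finger_gap: 0.0105
turn [ 0.004 -0.    -0.003] shift [-0.0003 -0.0069  0.0172]
t 22.225 tcp [ 0.6286 -0.0293  0.2552] yyaw -0.28 z [ 0.007  0.001 -1.   ] F [-4.04  1.57  8.05] gap 0.0105 q [-0.13  0.05  1.65  0.    1.44 -0.13]
0.96 [ 0.6278 -0.03    0.3042] angle 60.776817543082046
[[110 111 110 111 111 112 111 112 110 112 111 113 110 112]
 [112 109 109 111 112 111 110 110 111 111 113 111 110 109]
 [112 111 111 111 110 111 112 111 110 111 112 112 111 112]
 [112 112 111 110 112 110 111 111 111 111 111 110 111 109]
 [111 112 109 111 112 109 111 112 110 111 110 110 110 113]
 [109 111 110 112 111 110 108 114 111 110 110 110 112 110]
 [112 112 111 113 109 105 112 111 112 108 112 111 111 110]
 [113 112 110 112 106  95 104 109 109 113 114 112 112 111]
 [111 110 111 112 108  90  77 104 109 109 112 115 112 110]
 [ 90 110 111 111 113 105  76  72  98 108 111 115 115 102]
 [ 83 113 111 111 112 112 106  78  67  95 109 111 114 119]
 [ 75 115 111 111 111 111 112 108  79  61  94 111 110 115]]
slidebox [441.2, 362.7] [ 0.4652 -0.3127]
bottle [226.7, 267.3] [0.6759 0.2983]
jar [376.0, 421.9] [ 0.6616 -0.2832]
scraper [264.4, 193.0]
scraper [305.4, 422.7]
[ 0.0015  0.0017 -0.0009  0.0007 -0.0005  0.0001]
```

The lid is steady at about 61°, the bystanders have not moved, and the scraper is home. I'm handing in.

```bash
python3 -c "
from h import *
print(order.close_job())"
```

```text
the job is handed in; nothing more can be done
None
```

I moved the middle-sized scraper from the lid to the right-hand holder and let go of it. I then lifted the lid by its bar, and the job was handed in with the gripper still holding it at about 61°. The hand-in reported no verdict, and it came at about 22 s of the 58 s allowed.

**Checks after release (scraper):**
- The close-up showed the handle flat on the plate with its end against the jaws and the blade in the slot.
- The wrist camera put the tip at holder x = 68 mm, y = 0 mm, and the top camera at 72.5 mm, −0.8 mm. Both are within limits. The side camera did not pick up the tip.

**Last checks before hand-in:**
- **Lid:** it measured 60.8° from the bar and about 61° from the lid corner. It was steady, with 8 N upward on the tool.
- **Bystanders:** the slide box, bottle and jar were where they started, within detection noise of about 10 mm.

**What disagreed:** the real fingertips sat about 35–45 mm higher than the reported TCP implies. My first grasp therefore closed on air above the scraper and moved nothing. I measured the offset with the cameras and allowed for it in every later move.

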